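Set the ratchet support and lay an absorber slab over the check disc

ROBOT

A 6-joint arm with a two-finger parallel gripper is mounted at the origin on a cart in front of the work surface, level with it; the furniture and walls round the work are solid. World frame = base frame: x ahead of the robot, y to its left, z up, the work surface at z = 0. Lengths are in m, angles in rad, forces in N, time in s.
With the tool pointing down it reaches from about 0.275 to 0.825 m from the base axis. Payload 4.9 kg.
Tool frame: the origin (TCP) lies midway between the tips of the shut fingers; the grasp point (between the pads) lies 19 mm behind it; z points along the fingers, y is the line along which they close (so a half turn about z gives the same grasp; the last joint's range is limited). The gripper opens to 85 mm and grips with 20 to 120 N. Pads are 22 mm wide; open, the fingers measure 114 mm over their backs; the gripper's body (76 mm by 85 mm) begins 54 mm behind the grasp point. The pads swing forward as they close: fully open they stand 13 mm farther back than shut.
Start: joints at [-1.386, 0.326, -0.193, 1.052, 0, 1.437], TCP at [0.172, -0.522, 0.231] pointing down, gripper open.
Joint ranges: [-2.65, 2.65], [-0.97, 1.79], [-1.3, 1.35], [-1.93, 2.1], [-1.47, 1.37], [-3.14, 3.14]. Speed limits (rad/s): [2.57, 2.57, 3.14, 3.14, 3.14, 3.14].

INTERFACE

Orientations are given as a rotation vector (axis times angle).
In Python, from rig import r gives the robot as it stands.
- The arm moves only by the tool send_path, called after ">>>" by a JSON object that holds its "op" and its "data". Schema: {"type":"object","properties":{"ticks":{"type":"object","properties":{"offsets":{"type":"array","items":{"type":"array","items":{"type":"number"},"minItems":5,"maxItems":5},"minItems":1,"maxItems":12}},"additionalProperties":false,"required":["offsets"]},"grip_n":{"type":"number"},"only":{"type":"string"},"quiet":{"type":"boolean"},"lines":{"type":"string"}},"required":["ticks"],"additionalProperties":false}. ticks is an object whose key "offsets" holds a list of rows, 1 to 12 of them, each of 5 numbers: the opening from 0.0 (shut) to 1.0 (fully open), then dx, dy, dz in m, then a turn about the tool's z in rad; each row shifts and turns the commanded pose from where the row before left it, along the tool's axes as they then stand; what a row does not reach is not made up. A row lasts 1/8 s, in which the tool goes at most 0.0625 m and 0.188 rad, less where a joint would pass 70% of its speed; a pose out of reach is approached as far as the arm can. The fingers move at their own pace and stop on an object; grip_n is the grip in N (left out, the last holds). Time passes only in rows, so rows that do not move let the fingers close. The tool returns the time, the measured TCP pose, the force, the opening and the grip force at its end. only (a regular expression) keeps the lines of the reply that match it, lines (a string "A,B") keeps lines A to B, and quiet returns only ok. Input that does not fit is refused with a message, and nothing moves.
- r.observe(): the state, without advancing time (a new reading comes with each control period).
- r.get_image(name): name is "side" or "top" or "wrist"; returns the picture (400x640x3 uint8, red, green, blue); there is no depth.
- r.camera_info(name): a dict with "fov_y" (degrees; the focal length in pixels is half the picture's height over the tangent of half this angle, whatever the lens; pixels are square), "cx", "cy" (the principal point, pixels), "k1" (the pictures are not rectified: a ray, as slopes to the right and down, at radius r is drawn at 1 + k1 r^2 times it, then the intrinsics apply), "cam_to_world" (4x4, takes a point from camera to world coordinates); the wrist camera has in their place "hand_eye" (4x4, takes a point from camera to tool coordinates, whose origin is the TCP and whose axes are the flange's). Camera axes: x right, y down, z forward; pixel columns grow to the right and rows downward; lengths in m; the calibration is good to about 2 mm. A picture is of the moment at which its call begins: read the wrist's pose just before it. camera_info takes no time and is no camera call.
- r.sign_off(): hands the job in; it is judged then, once.
The state is a dict: "clock": time; "q": joint angles; "qvel": joint speeds; "joint_torque": joint torques, N m; "tool_pos": TCP position; "tool_rot": TCP orientation; "contact_force": force on the tool from outside, world axes, zero at the start; "ft_torque": the same for the moment, N m; "finger_gap": opening from 0.0 (shut) to 1.0 (fully open); "grasp_force": force on a finger pad.
Only numpy, scipy, OpenCV 4.12 (cv2) and the standard library are available. Lean on these libraries where they do the work, as an engineer would, in place of code of your own. Each camera call takes 0.05 s, during which the arm holds its last target. There are 200 camera calls.

TASK

Set the shield slab level over the check disc on the grey absorber stand: press the stand's release lever until the toothed column has dropped right down, then pull the column up exactly three clicks and let go, so that it rests on the pawl in its third notch. Then drop the flat-topped head from the wooden rack into the bore on top of the column until it bottoms out (leave the V-topped head in the rack), and last lay the longer slab flat across that head and the fixed pillar, between the pillar's cheeks and centred over the disc.

Things in the scene. Friction and masses are not known exactly. Their poses are not given: they have to be found in the camera images.
- stand: Grey iron absorber stand, fixed. Base plate 232 x 80 x 14 mm (x -104 to +128 mm) with a nickel check disc at its middle. Origin on the table under the point midway between the two supports; x runs from the fixed pillar (x = -60 mm) to the steel ratchet column (axis at x = +60 mm), z up. The iron channel that guides the column ends 98 mm above the table
- pillar_seat (a point): Centre of the flat seat on top of the stand's fixed pillar, 211 mm above the table, 40 mm (stand x) x 55 mm (stand y), between two cheeks 6 mm thick that rise 9 mm above the seat along its y sides. Axes as the stand's. With the column in its third notch and the flat head bottomed, the head's top is level with this seat
- column (a joint): Lift of the toothed column in m: 0 = right down, notch n at 0.012 n, end stop 0.067. It starts in its fifth notch. Pulled up by its head (5 to 15 N) it clicks 2 to 3 mm above each notch; let go, it sinks back onto the pawl in that notch and stays. It goes down only while the release lever is held down, dropping by its own 0.45 kg in under half a second
- column_top (a point): Centre of the top face of the column's steel head, at the mouth of a blind round bore 17.5 mm across and 36 mm deep with a 2 mm chamfer; axes as the stand's. 144 mm above the table when the column is right down. The head is square, 34 x 34 mm (sides along stand x and y), 42 mm high: grip it there from above
- bore_floor (a point): Centre of the bore's floor, 36 mm below point column_top; axes as the stand's
- release (a joint): Angle of the pawl's release lever in rad: 0 = pawl engaged, 0.38 = pad fully pressed down; by 0.3 the column is free. It resists with about 4 to 8 N at the pad and springs back when let go
- lever_pad (a point): Top centre of the release lever's flat black pad, 30 x 36 mm, 91 mm beyond the column's axis along the stand's x, about 76 mm above the table; pressed straight down it sinks about 20 mm. Nothing above it; the base and table are well below
- flat_head: Steel support head with a FLAT square top: plate 46 x 46 x 12 mm (sides along its x and y) on a round stem 16 mm across and 55 mm long, foot chamfered; 0.14 kg. Origin at the stem's foot, z up. It starts upright in one of the rack's holes, the plate's underside 30 mm above the rack. Bottomed in the column, the plate's underside is 19 mm above the column's head
- flat_head_foot (a point): Centre of the flat head's stem foot (its lower end); z up the stem
- vee_head: The other head: same stem and 46 x 46 mm plate, but two sloping jaws on top form a V for round work. Origin at the stem's foot. It stays in the rack
- head_rack: Dark wooden block 56 x 176 x 35 mm, fixed near the left front of the table; origin under its centre, long side along y; stem holes 25 mm deep at y = -45 and +45 mm
- long_slab: Rough grey foil-faced shield slab, the longer of the two on the table: 162 mm (x) x 47 mm (y) x 30 mm (z), 0.24 kg, lying flat at the right front of the table, before the vice; origin at the centre of its underside

How it is judged:
On the way, in this order (a step that is already met when the one before it is completed fails the run):
1. with the lever pressed the column has dropped right down on its stop (value of joint column below 0.004 m), for 0.2 s.
2. the column rests in its third notch (36 mm, within 3 mm), let go (value of joint column between 0.033 and 0.039 m and contact force between the fingers and stand below 0.2 N and value of joint release below 0.08 rad), for 0.3 s.
3. the flat head stands in the column's bore, bottomed out and let go (distance between flat_head_foot and bore_floor below 0.004 m and angle between flat_head's own z axis and vertical below 0.09 rad and value of joint column between 0.033 and 0.039 m and contact force between the fingers and flat_head below 0.2 N), for 0.2 s.
At the end, for the whole second after the job is handed in: Column on its pawl in the third notch (36 +-3 mm); flat head's foot within 4 mm of the bore floor's centre; longer slab at rest on flat head and pillar seat, within 2 degrees of level, along the stand between the cheeks, its middle within 14 mm of midway; V head still in the rack (value of joint column between 0.033 and 0.039 m and distance between flat_head_foot and bore_floor below 0.004 m and angle between flat_head's own z axis and vertical below 0.09 rad and contact force between long_slab and flat_head above 0.3 N and contact force between long_slab and stand above 0.3 N and angle between long_slab's own z axis and vertical below 0.035 rad and angle between the x axis of long_slab and the x axis of stand, either way round below 0.15 rad and x of long_slab in the frame of stand between -0.014 and 0.014 m and y of long_slab in the frame of stand between -0.01 and 0.01 m and z of long_slab in the frame of stand between 0.206 and 0.216 m and horizontal distance between vee_head and head_rack below 0.055 m and height (world z) of vee_head below 0.016 m and linear speed of long_slab below 0.02 m/s); the robot touches nothing.
It fails at once if the V-topped head is taken out of the rack (height (world z) of vee_head above 0.03 m).
It also fails if it takes over 70 s, if anything falls off the work surface, if the arm or the gripper's body presses on something with over 40 N, if the wrist force passes 120 N, or if a joint passes its speed limit or range.

## Working session

There is one attempt and no reset: what is moved stays moved. The work goes in short steps, Python scripts to look and compute and a tool call to move; the robot and the scene stay as the last step left them, time stands still between calls to the robot, and variables do not carry over. Pictures are saved under pics/ and viewed, at most 10 in all, crops included, and the job is handed in when it is done.

```bash
ls; mkdir -p pics; python3 - <<'E'
from rig import r
import cv2,numpy as np
s=r.observe();print(s['clock'],s['tool_pos'],s['tool_rot'],s['finger_gap'])
for n in('side','top','wrist'):
    c=r.camera_info(n);print(n,{k:(np.round(v,4).tolist() if not isinstance(v,str) else v) for k,v in c.items()})
for n in('side','top'):
    cv2.imwrite(f'pics/{n}0.png',r.get_image(n)[:,:,::-1])
E
```

```text
pics
rig.py
0.0 [ 0.17225441 -0.52170595  0.2304978 ] [-3.10005003e+00 -4.98315096e-01  1.08643549e-04] 1.003042667882341
side {'fov_y': 49.4193, 'cx': 315.3152, 'cy': 202.5357, 'k1': -0.0659, 'cam_to_world': [[0.434, 0.5762, -0.6925, 1.1107], [0.9009, -0.2846, 0.3278, -0.0895], [-0.0082, -0.7662, -0.6426, 0.7327], [0.0, 0.0, 0.0, 1.0]]}
top {'fov_y': 52.324, 'cx': 325.3376, 'cy': 194.343, 'k1': 0.0146, 'cam_to_world': [[0.0293, -0.9913, 0.1283, 0.3356], [-0.9995, -0.0279, 0.0127, 0.2018], [-0.009, -0.1286, -0.9917, 0.9847], [0.0, 0.0, 0.0, 1.0]]}
wrist {'fov_y': 67.9474, 'cx': 317.1191, 'cy': 193.6106, 'k1': -0.0205, 'hand_eye': [[0.0, -0.9581, -0.2863, 0.0734], [1.0, -0.0001, 0.0004, -0.0], [-0.0004, -0.2863, 0.9581, -0.142], [0.0, 0.0, 0.0, 1.0]]}
```

View pics/top0.png

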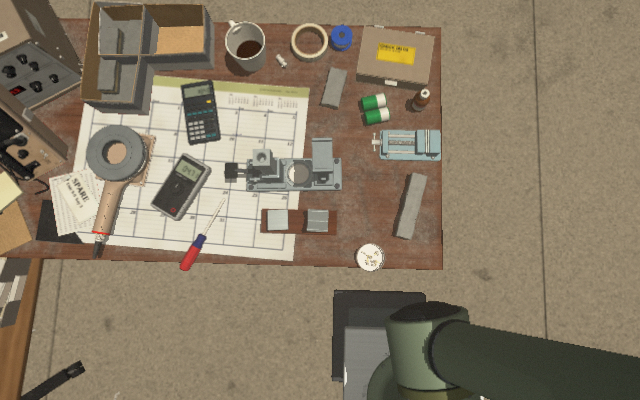

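View pics/side0.png

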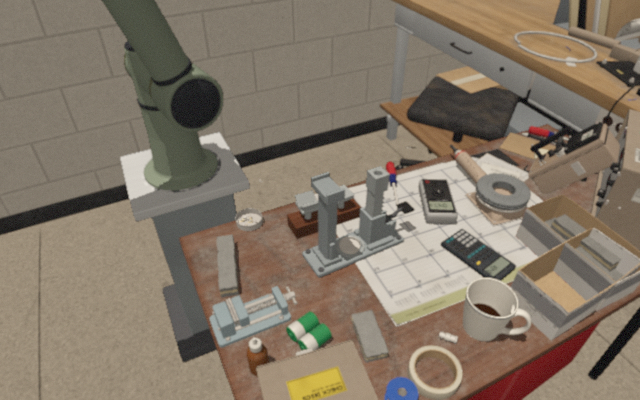

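The top view shows the stand with its base at about (245–340, 155–190), the column head near (262,157), the pillar near (322,150) and the black lever pad near (235,172). The rack heads are at (278,220) and (317,220), and the long slab is near (410,206). The side view agrees. I'll zoom in for detail.

```bash
python3 - <<'E'
import cv2,numpy as np
t=cv2.imread('pics/top0.png')[125:245,215:435]; s=cv2.imread('pics/side0.png')[155:300,200:420]
a=cv2.resize(t,(528,288),interpolation=cv2.INTER_CUBIC);a=cv2.resize(t,None,fx=3.0,fy=3.0,interpolation=cv2.INTER_CUBIC)
cv2.imwrite('pics/t0z.png',cv2.resize(t,None,fx=3.6,fy=3.6,interpolation=cv2.INTER_CUBIC))
cv2.imwrite('pics/s0z.png',cv2.resize(s,None,fx=3.6,fy=3.6,interpolation=cv2.INTER_CUBIC))
E
```

```text
(no output)
```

View pics/t0z.png

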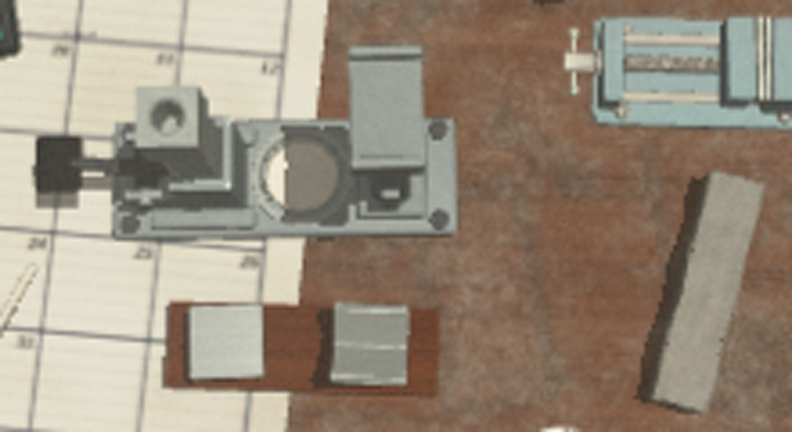

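View pics/s0z.png

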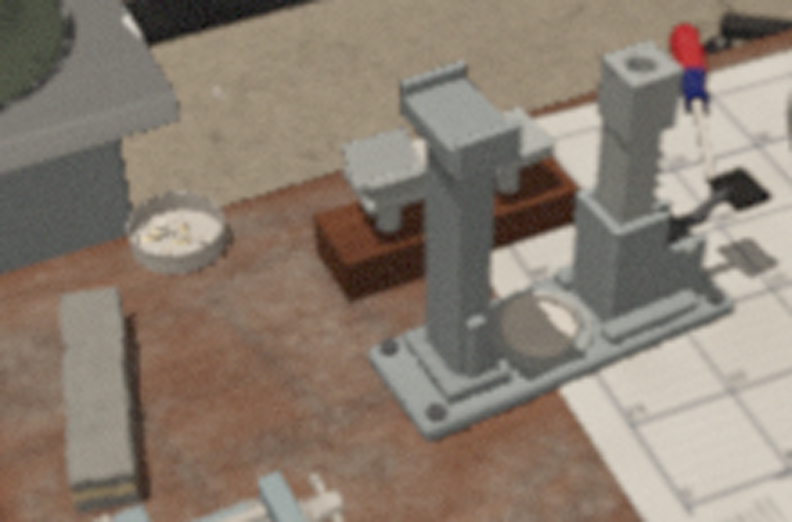

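The flat head is the left plate at crop (226,342) and the V head, with its ridge lines, is the right one at (370,344). Next I'll cast the picked corners onto planes at known heights.

```bash
cat > h.py <<'E'
from rig import r
import numpy as np, cv2
from scipy.spatial.transform import Rotation as R
def cast(name,px,z,pose=None):
    c=r.camera_info(name); f=200/np.tan(np.radians(c['fov_y'])/2)
    K=np.array([[f,0,c['cx']],[0,f,c['cy']],[0,0,1]])
    u=cv2.undistortPoints(np.array(px,float).reshape(-1,1,2),K,np.array([c['k1'],0,0,0.]))[:,0]
    if name=='wrist':
        T=np.eye(4);T[:3,:3]=R.from_rotvec(pose[1]).as_matrix();T[:3,3]=pose[0];T=T@np.array(c['hand_eye'])
    else: T=np.array(c['cam_to_world'])
    d=np.c_[u,np.ones(len(u))]@T[:3,:3].T
    return T[:3,3]+d*((z-T[2,3])/d[:,2])[:,None]
def proj(name,P,pose=None):
    c=r.camera_info(name); f=200/np.tan(np.radians(c['fov_y'])/2)
    K=np.array([[f,0,c['cx']],[0,f,c['cy']],[0,0,1]])
    if name=='wrist':
        T=np.eye(4);T[:3,:3]=R.from_rotvec(pose[1]).as_matrix();T[:3,3]=pose[0];T=T@np.array(c['hand_eye'])
    else: T=np.array(c['cam_to_world'])
    q=(np.atleast_2d(P)-T[:3,3])@T[:3,:3]
    return cv2.projectPoints(q,np.zeros(3),np.zeros(3),K,np.array([c['k1'],0,0,0.]))[0][:,0]
def go(target,yaw=None):
    """tool-frame shift to world target; turn so that tool y lies along world yaw (mod pi)"""
    s=r.observe();M=R.from_rotvec(s['tool_rot']).as_matrix()
    y=np.arctan2(M[1,1],M[0,1]); d=M.T@(np.array(target)-s['tool_pos'])
    t=0 if yaw is None else -((yaw-y+np.pi/2)%np.pi-np.pi/2)
    print('t',round(s['clock'],2),'tcp',s['tool_pos'].round(4),'yyaw',round(y,3),'d',d.round(4),'turn',round(t,3),'tilt',M[:,2].round(3),'q6',s['q'].round(2)[5],'F',np.round(s['contact_force'],1),'gap',round(s['finger_gap'],3))
def snap(name,fn):
    s=r.observe();im=r.get_image(name);cv2.imwrite('pics/'+fn,im[:,:,::-1]);np.save('pics/'+fn+'.npy',np.array([s['tool_pos'],s['tool_rot']]))
    return im,(s['tool_pos'],s['tool_rot'])
E
python3 - <<'E'
from h import *
o=np.array([215,125])
D={'coltop':(.204,[(135,88),(200,88),(200,148),(138,148),(168,117)]),'pad':(.076,[(36,137),(80,137),(80,192),(36,192)]),
'cheek':(.220,[(350,47),(422,47),(424,166),(352,166)]),'base':(.014,[(115,120),(456,120),(456,237),(115,237)]),
'rack':(.035,[(168,302),(438,305),(437,395),(163,387)]),'flat':(.077,[(188,306),(263,306),(263,380),(188,380)]),
'vee':(.077,[(333,304),(407,304),(407,384),(333,384)]),'slab':(.03,[(712,172),(763,182),(705,412),(650,400)])}
for k,(z,p) in D.items():
    P=cast('top',np.array(p)/3.6+o,z)[:,:2];print(k,'mean',P[:4].mean(0).round(4),P.round(3).tolist())
go([0,0,0])
E
```

```text
coltop mean [0.5054 0.3384] [[0.522, 0.357], [0.522, 0.322], [0.489, 0.32], [0.488, 0.354], [0.506, 0.339]]
pad mean [0.5014 0.4289] [[0.519, 0.444], [0.519, 0.416], [0.484, 0.414], [0.483, 0.442]]
cheek mean [0.5115 0.2193] [[0.543, 0.24], [0.544, 0.202], [0.48, 0.199], [0.479, 0.237]]
base mean [0.5075 0.2908] [[0.544, 0.408], [0.551, 0.177], [0.471, 0.175], [0.464, 0.403]]
rack mean [0.3931 0.2742] [[0.42, 0.362], [0.423, 0.186], [0.365, 0.186], [0.365, 0.363]]
flat mean [0.3918 0.3181] [[0.414, 0.342], [0.415, 0.296], [0.37, 0.294], [0.368, 0.34]]
vee mean [0.3938 0.2286] [[0.418, 0.252], [0.419, 0.206], [0.37, 0.205], [0.368, 0.251]]
slab mean [0.4381 0.0106] [[0.517, 0.008], [0.511, -0.026], [0.359, 0.012], [0.366, 0.048]]
t 0.1 tcp [ 0.1723 -0.5218  0.2306] yyaw -1.252 d [-1.000e-04 -5.491e-01  2.314e-01] turn 0 tilt [-0.     0.002 -1.   ] q6 1.44 F [ 0.1 -0.   0.3] gap 1.001
```

>>> {"op": "send_path", "data": {"ticks": {"offsets": [[0, 0, 0, -0.01, -0.186], [0, 0, 0, -0.01, -0.186], [0, 0, 0, -0.01, -0.186], [0, 0, 0, -0.01, -0.186], [0, 0, 0, -0.01, -0.186], [0, 0, 0, -0.01, -0.186], [0, 0, 0, -0.01, -0.186], [0, 0.045, 0.03, 0, 0], [0, 0.045, 0.03, 0, 0], [0, 0.045, 0.03, 0, 0]]}, "grip_n": 60}}

```text
clock: 1.35
tool_pos: [0.256, -0.3814, 0.3009]
tool_rot: [-2.166, -2.275, -0.001]
contact_force: [0.9, 1.0, -0.2]
finger_gap: 0.002
grasp_force: 0.0
```

```bash
python3 -c "
from h import *
go([.4,.318,.30],.05)"
```

```text
t 1.35 tcp [ 0.256  -0.3814  0.3009] yyaw 0.049 d [0.6915 0.1782 0.0014] turn -0.001 tilt [-0.     0.001 -1.   ] q6 0.38 F [ 0.9  1.  -0.2] gap 0.002
```

>>> {"op": "send_path", "data": {"ticks": {"offsets": [[0, 0.055, 0.024, 0, 0], [0, 0.055, 0.024, 0, 0], [0, 0.055, 0.024, 0, 0], [0, 0.055, 0.024, 0, 0], [0, 0.055, 0.024, 0, 0], [0, 0.055, 0.024, 0, 0], [0, 0.055, 0.024, 0, 0], [0, 0, 0, 0, 0], [0, 0, 0, 0, 0]]}}}

```text
clock: 2.48
tool_pos: [0.4037, 0.01, 0.301]
tool_rot: [-2.164, -2.277, 0.001]
contact_force: [-0.6, 0.1, -0.2]
finger_gap: 0.0
grasp_force: 0.0
```

```bash
python3 -c "
from h import *
snap('wrist','w1.png')
go([.46,.30,.30],.05)"
```

```text
t 2.52 tcp [0.4037 0.0093 0.301 ] yyaw 0.049 d [0.2875 0.0705 0.0009] turn -0.001 tilt [-0.001 -0.    -1.   ] q6 1.36 F [-0.6 -1.  -0.8] gap -0.001
```

>>> {"op": "send_path", "data": {"ticks": {"offsets": [[0, 0.058, 0.006, 0, 0], [0, 0.058, 0.006, 0, 0], [0, 0.058, 0.006, 0, 0], [0, 0.058, 0.006, 0, 0], [0, 0.058, 0.006, 0, 0], [0, 0, 0, 0, 0], [0, 0, 0, 0, 0]]}}}

```text
clock: 3.4
tool_pos: [0.42, 0.2994, 0.301]
tool_rot: [2.168, 2.274, -0.002]
contact_force: [0.5, -0.7, -0.5]
finger_gap: 0.002
grasp_force: 0.0
```

```bash
python3 -c "
from h import *
snap('wrist','w2.png')
go([.501,.429,.11],.05)"
```

```text
t 3.45 tcp [0.42   0.2991 0.3012] yyaw 0.047 d [0.1261 0.0871 0.191 ] turn -0.003 tilt [-0.001 -0.001 -1.   ] q6 2.0 F [ 0.3 -0.6 -0. ] gap 0.004
```

View pics/w2.png

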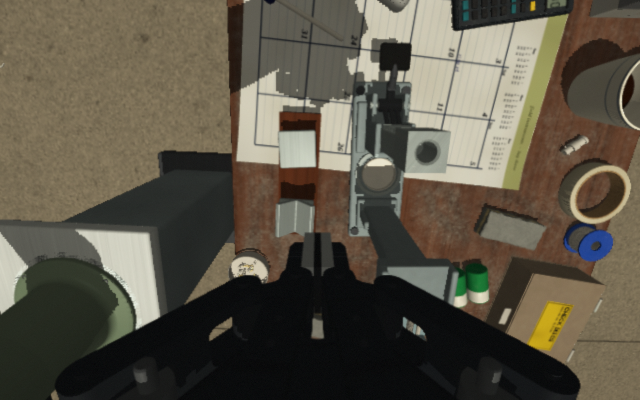

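View pics/w1.png

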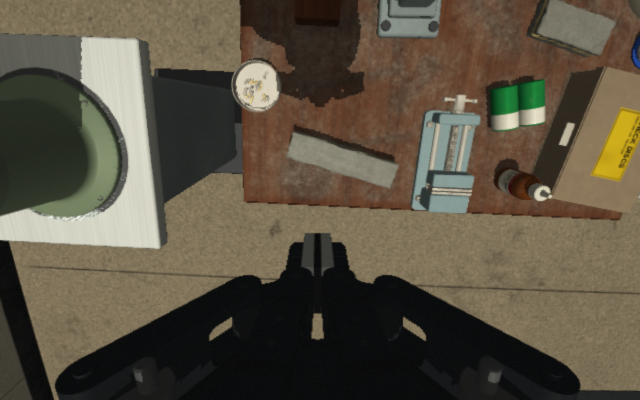

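w2 confirms the identities: the flat plate is near (297,148), the V head near (295,217), the column bore near (428,152) and the pad near (396,56). In w1 the slab has corners at about (296,128), (397,163), (390,187) and (289,152). I'll measure from both.

```bash
python3 - <<'E'
from h import *
p2=np.load('pics/w2.png.npy');p1=np.load('pics/w1.png.npy')
i2=cv2.imread('pics/w2.png');g=cv2.cvtColor(i2,cv2.COLOR_BGR2GRAY)
def blob(m,x0,y0,x1,y1):
    s=np.zeros_like(m);s[y0:y1,x0:x1]=m[y0:y1,x0:x1]
    c=max(cv2.findContours(s,0,1)[0],key=cv2.contourArea);return c
def rep(n,name,c,z,pose):
    (cx,cy),wh,a=cv2.minAreaRect(c);b=cv2.boxPoints(((cx,cy),wh,a))
    P=cast(name,b,z,pose)[:,:2];e=P[1]-P[0];f=P[2]-P[1];print(n,'px',round(cx),round(cy),'c',P.mean(0).round(4),'sides',np.linalg.norm(e).round(3),np.linalg.norm(f).round(3),'ang',np.arctan2(e[1],e[0]).round(3))
blk=(g<45).astype(np.uint8);
rep('pad',"wrist",blob(blk,375,38,418,71),.076,p2)
rep('bore',"wrist",blob((g<85).astype(np.uint8),415,138,442,166),.204,p2)
hs=cv2.cvtColor(i2,cv2.COLOR_BGR2HSV)
m=((hs[...,1]<45)&(g>110)).astype(np.uint8)
rep('flat',"wrist",blob(m,274,122,322,175),.077,p2)
i1=cv2.imread('pics/w1.png');h1=cv2.cvtColor(i1,cv2.COLOR_BGR2HSV)
m1=((h1[...,1]<70)&(h1[...,2]>85)).astype(np.uint8)
rep('slabw',"wrist",blob(m1,280,118,408,198),.03,p1)
it=cv2.imread('pics/top0.png');ht=cv2.cvtColor(it,cv2.COLOR_BGR2HSV);gt=ht[...,2]
rep('slabtop','top',blob(((ht[...,1]<70)&(gt>100)).astype(np.uint8),392,168,432,245),.03,None)
# compare: same points top vs wrist
print('wrist bore',cast('wrist',[(428,152)],.204,p2))
go([.501,.429,.10],.05)
z=np.hstack([cv2.resize(i2[110:250,270:470],None,fx=3,fy=3,interpolation=2)]);cv2.imwrite('pics/w2z.png',z)
E
```

```text
pad px 394 56 c [0.5024 0.4294] sides 0.035 0.029 ang 0.053
bore px 426 152 c [0.507  0.3401] sides 0.015 0.016 ang 0.05
flat px 294 144 c [0.3914 0.3237] sides 0.055 0.049 ang 1.578
slabw px 342 160 c [0.4398 0.0095] sides 0.039 0.155 ang 1.302
slabtop px 415 206 c [0.4381 0.0016] sides 0.159 0.075 ang -0.117
wrist bore [[0.50823493 0.34022649 0.204     ]]
t 3.45 tcp [0.42   0.2991 0.3012] yyaw 0.047 d [0.1261 0.0871 0.201 ] turn -0.003 tilt [-0.001 -0.001 -1.   ] q6 2.0 F [ 0.3 -0.6 -0. ] gap 0.004
```

>>> {"op": "send_path", "data": {"ticks": {"offsets": [[0, 0.042, 0.028, 0, 0], [0, 0.042, 0.028, 0, 0], [0, 0.042, 0.028, 0, 0], [0, 0, 0, 0.05, 0], [0, 0, 0, 0.05, 0], [0, 0, 0, 0.05, 0], [0, 0, 0, 0.05, 0], [0, 0, 0, 0, 0]]}}}

```text
clock: 4.45
tool_pos: [0.4952, 0.4269, 0.0975]
tool_rot: [-2.168, -2.271, 0.014]
contact_force: [0.4, 0.1, 1.0]
finger_gap: 0.0
grasp_force: 0.0
```

>>> {"op": "send_path", "data": {"ticks": {"offsets": [[0, 0, 0, 0.01, 0], [0, 0, 0, 0.01, 0], [0, 0, 0, 0.01, 0], [0, 0, 0, 0.009, 0], [0, 0, 0, 0.003, 0], [0, 0, 0, 0, 0], [0, 0, 0, 0, 0], [0, 0, 0, 0, 0]]}}}

```text
clock: 5.45
tool_pos: [0.498, 0.4332, 0.0606]
tool_rot: [-2.163, -2.276, -0.007]
contact_force: [-0.2, 4.7, 4.1]
finger_gap: -0.001
grasp_force: 2.9
```

```bash
python3 -c "
from h import *
im,p=snap('wrist','w3.png')
cv2.imwrite('pics/s3.png',r.get_image('side')[155:300,200:420,::-1])
go([.501,.429,.056],.05)"
```

```text
t 5.55 tcp [0.498  0.4332 0.0606] yyaw 0.051 d [-0.0043  0.0028  0.0046] turn 0.001 tilt [ 0.002  0.004 -1.   ] q6 2.12 F [0.3 5.1 5.2] gap -0.001
```

>>> {"op": "send_path", "data": {"ticks": {"offsets": [[0, -0.003, 0.003, 0.004, 0], [0, 0, 0, 0.002, 0], [0, 0, 0, 0, 0], [0, 0, 0, 0, 0], [0, 0, 0, 0, 0], [0, 0, 0, 0, 0], [0, 0, 0, 0, 0], [0, 0, 0, 0, 0]]}}}

```text
clock: 6.55
tool_pos: [0.5003, 0.4306, 0.0556]
tool_rot: [-2.162, -2.276, -0.006]
contact_force: [-4.6, 4.9, 11.2]
finger_gap: -0.006
grasp_force: 6.3
```

```bash
python3 -c "
from h import *
cv2.imwrite('pics/s4.png',cv2.resize(r.get_image('side')[155:300,200:420,::-1],None,fx=3,fy=3))
go([.501,.429,.056],.05)"
```

```text
t 6.6 tcp [0.5003 0.4306 0.0556] yyaw 0.051 d [-0.0016  0.0006 -0.0004] turn 0.001 tilt [ 0.001  0.005 -1.   ] q6 2.12 F [-4.7  4.2 11.7] gap 0.001
```

View pics/s4.png

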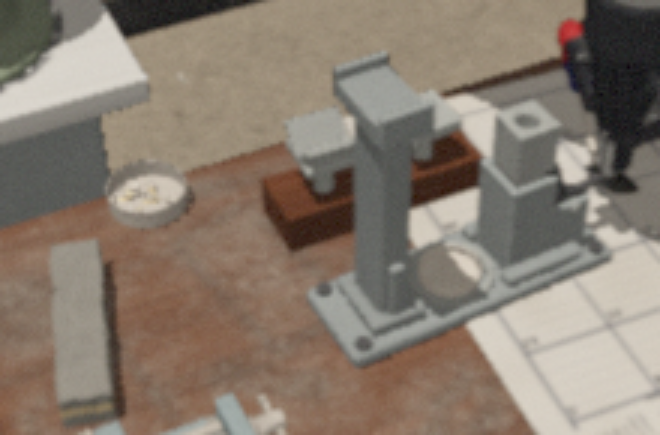

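Picture s4 shows the column head at about (527,135), sitting just above the channel, so it has dropped right down. Next I'll raise the arm, open the gripper and move over the head to re-measure.

>>> {"op": "send_path", "data": {"ticks": {"offsets": [[0, 0, 0, -0.045, 0], [0, 0, 0, -0.045, 0], [0, 0, 0, -0.045, 0], [1, 0, 0, -0.045, 0], [1, -0.046, 0, 0, 0], [1, -0.045, 0.002, 0, 0], [1, 0, 0, 0, 0], [1, 0, 0, 0, 0]]}}}

```text
clock: 7.6
tool_pos: [0.5067, 0.3373, 0.2331]
tool_rot: [-2.166, -2.276, 0.001]
contact_force: [-0.2, 0.2, -0.5]
finger_gap: 0.997
grasp_force: 0.0
```

```bash
python3 - <<'E'
from h import *
im,p=snap('wrist','w5.png')
q=proj('wrist',[[.5065,.3395,.144]],p)[0];print('pred',q)
g=cv2.cvtColor(im,cv2.COLOR_RGB2GRAY);x,y=q.astype(int)
z=cv2.resize(im[max(0,y-60):y+60,x-80:x+80,::-1],None,fx=4,fy=4,interpolation=2);cv2.imwrite('pics/w5z.png',z);print(x-80,max(0,y-60))
go([.5065,.3395,.114],.05)
E
```

```text
pred [316.4315124  195.58207057]
236 135
t 7.65 tcp [0.5067 0.3378 0.233 ] yyaw 0.05 d [ 1.70e-03 -1.00e-04  1.19e-01] turn 0.0 tilt [-0. -0. -1.] q6 1.99 F [-1.   0.6  0.1] gap 0.999
```

View pics/w5z.png

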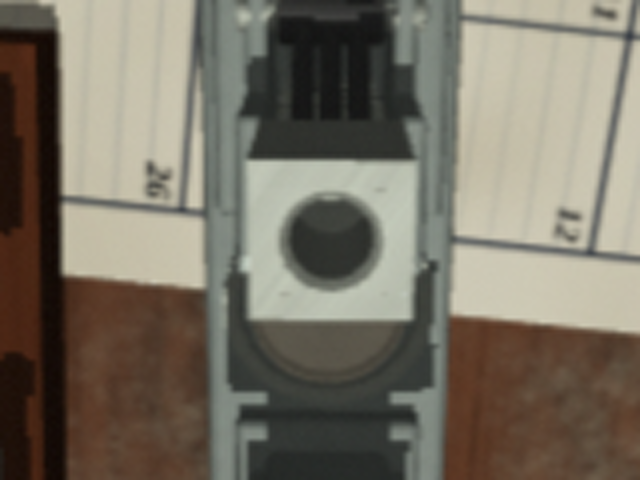

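The bore centre is at crop (331,241), i.e. image pixel (318.8,195.3), which puts the column at about (0.508,0.340). I'll descend, grip the head, and check.

>>> {"op": "send_path", "data": {"ticks": {"offsets": [[1, 0.002, 0.001, 0.042, 0], [1, 0, 0, 0.042, 0], [1, 0, 0, 0.042, 0], [1, 0, 0, 0, 0], [1, 0, 0, 0, 0], [0, 0, 0, 0, 0], [0, 0, 0, 0, 0], [0, 0, 0, 0, 0], [0, 0, 0, 0, 0], [0, 0, 0, 0, 0]]}, "grip_n": 80}}

```text
clock: 8.9
tool_pos: [0.5076, 0.3398, 0.1085]
tool_rot: [-2.166, -2.275, -0.001]
contact_force: [-2.9, -0.9, 5.4]
finger_gap: 0.39
grasp_force: 80.7
```

```bash
python3 -c "
from h import *
go([.5075,.3395,.106],.05)"
```

```text
t 8.9 tcp [0.5076 0.3398 0.1085] yyaw 0.049 d [-0.0003 -0.0001  0.0025] turn -0.001 tilt [ 0.     0.001 -1.   ] q6 1.99 F [-2.9 -0.9  5.4] gap 0.39
```

>>> {"op": "send_path", "data": {"ticks": {"offsets": [[0, 0, 0, -0.01, 0], [0, 0, 0, -0.01, 0], [0, 0, 0, -0.01, 0], [0, 0, 0, -0.01, 0], [0, 0, 0, -0.004, 0], [0, 0, 0, 0, 0], [0, 0, 0, 0, 0], [0, 0, 0, 0, 0]]}}}

```text
clock: 9.9
tool_pos: [0.5076, 0.3397, 0.1513]
tool_rot: [-2.165, -2.276, -0.0]
contact_force: [-2.0, 3.3, -5.4]
finger_gap: 0.39
grasp_force: 86.2
```

```bash
python3 -c "
from h import *
go([.5075,.3395,.1515],.05)"
```

```text
t 9.9 tcp [0.5076 0.3397 0.1513] yyaw 0.05 d [-0.0002 -0.0001 -0.0002] turn 0.0 tilt [-0.  0. -1.] q6 1.99 F [-2.   3.3 -5.4] gap 0.39
```

>>> {"op": "send_path", "data": {"ticks": {"offsets": [[0, 0, 0, -0, 0], [0, 0, 0, 0.003, 0], [0, 0, 0, 0.003, 0], [0, 0, 0, 0, 0], [0, 0, 0, 0, 0]]}}}

```text
clock: 10.52
tool_pos: [0.5076, 0.3397, 0.1451]
tool_rot: [-2.165, -2.276, 0.0]
contact_force: [-2.0, 4.6, -5.8]
finger_gap: 0.384
grasp_force: 86.2
```

```bash
python3 -c "
from h import *
go([.5075,.3395,.1515],.05)"
```

```text
t 10.53 tcp [0.5076 0.3397 0.1451] yyaw 0.05 d [-0.0002 -0.0001 -0.0064] turn 0.0 tilt [-0.  0. -1.] q6 1.99 F [-2.   4.6 -5.8] gap 0.384
```

>>> {"op": "send_path", "data": {"ticks": {"offsets": [[1, 0, 0, 0, 0], [1, 0, 0, 0, 0], [1, 0, 0, 0, 0], [1, 0, 0, 0, 0], [1, 0, 0, -0.04, 0], [1, 0, 0, -0.04, 0], [1, 0, 0, -0.03, 0], [1, 0, 0, 0, 0], [1, 0, 0, 0, 0]]}}}

```text
clock: 11.65
tool_pos: [0.5074, 0.3393, 0.2543]
tool_rot: [-2.165, -2.276, 0.002]
contact_force: [1.1, -0.1, -1.0]
finger_gap: 0.998
grasp_force: 0.0
```

```bash
python3 - <<'E'
from h import *
im,p=snap('wrist','w6.png')
for z in (.168,.180,.192):
  q=proj('wrist',[[.508,.340,z],[.508-.017,.340-.017,z],[.508+.017,.340+.017,z]],p).round(1).tolist();print(z,q)
g=cv2.cvtColor(im,cv2.COLOR_RGB2GRAY)
z=cv2.resize(im[115:275,220:420,::-1],None,fx=4,fy=3.75,interpolation=2);cv2.imwrite('pics/w6z.png',cv2.resize(im[125:275,220:420,::-1],None,fx=4,fy=4,interpolation=2))
go([.3925,.3185,.26],.05)
E
```

```text
0.168 [[317.5, 198.3], [295.8, 217.0], [340.0, 178.9]]
0.18 [[317.5, 203.0], [294.7, 222.5], [341.2, 182.7]]
0.192 [[317.5, 208.3], [293.5, 228.7], [342.5, 186.9]]
t 11.7 tcp [0.5071 0.3391 0.2538] yyaw 0.05 d [-0.0149 -0.1155 -0.0059] turn -0.0 tilt [-0.002 -0.001 -1.   ] q6 1.99 F [-1.   0.2 -0.3] gap 1.001
```

View pics/w6z.png

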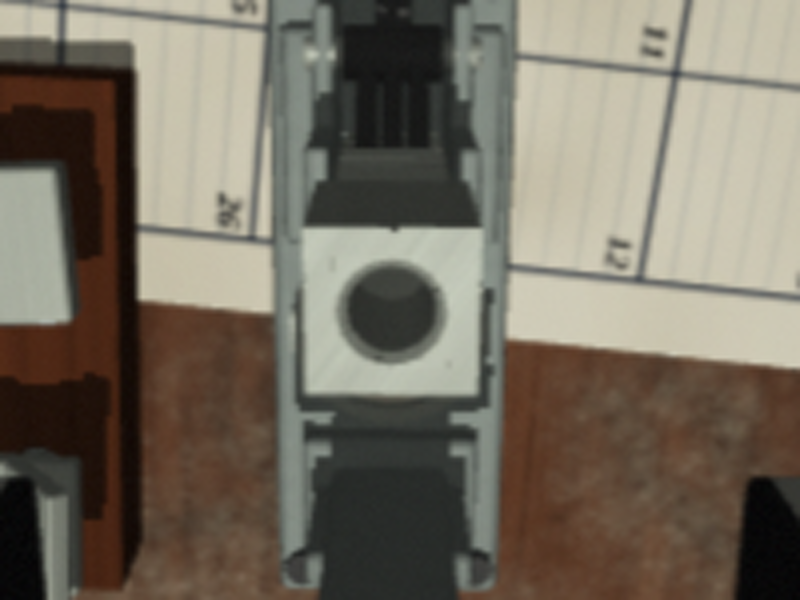

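The bore centre is at crop (392,311), i.e. (318,202.8). The 45 px head width matches a top at 0.180 m, so the column is in its third notch. Next is the flat head.

>>> {"op": "send_path", "data": {"ticks": {"offsets": [[1, -0.005, -0.04, 0, 0], [1, -0.005, -0.04, 0, 0], [1, -0.005, -0.036, 0, 0], [1, 0, 0, 0, 0], [1, 0, 0, 0, 0]]}}}

```text
clock: 12.32
tool_pos: [0.393, 0.3188, 0.2547]
tool_rot: [2.165, 2.276, -0.0]
contact_force: [0.6, -0.2, 0.3]
finger_gap: 0.997
grasp_force: 0.0
```

```bash
cat > m.py <<'E'
from h import *
def flat(fn,z=.077,guess=(.3925,.3185),tol=.03):
    im,p=snap('wrist',fn);hs=cv2.cvtColor(im,cv2.COLOR_RGB2HSV)
    for v in (120,150,175,190):
        m=((hs[...,1]<50)&(hs[...,2]>v)).astype(np.uint8)
        k=proj('wrist',[[guess[0]+a*tol*1.05,guess[1]+b*tol*1.05,z] for a in(-1,1) for b in(-1,1)],p).astype(int)
        s=np.zeros_like(m);x0,y0=k.min(0);x1,y1=k.max(0);s[y0:y1,x0:x1]=m[y0:y1,x0:x1]
        c=max(cv2.findContours(s,0,1)[0],key=cv2.contourArea);q=cv2.boxPoints(cv2.minAreaRect(c))
        P=cast('wrist',q,z,p)[:,:2];e=P[1]-P[0];f=P[2]-P[1]
        print(v,'px',q.mean(0).round(1),'area',cv2.contourArea(c),'c',P.mean(0).round(4),'sides',np.linalg.norm(e).round(4),np.linalg.norm(f).round(4),'ang',np.arctan2(e[1],e[0]).round(3))
E
python3 -c "
from m import *
flat('w7.png')
go([.3925,.3185,.06],0.0)"
```

```text
120 px [321.  173.5] area 1600.0 c [0.3978 0.3191] sides 0.0519 0.044 ang 0.05
150 px [317.5 174. ] area 1444.0 c [0.3939 0.3183] sides 0.0422 0.0429 ang 0.05
175 px [318. 174.] area 1368.0 c [0.3945 0.3184] sides 0.0411 0.0429 ang 0.05
190 px [317.5 174. ] area 1237.0 c [0.3939 0.3184] sides 0.0401 0.0407 ang 0.05
t 12.38 tcp [0.3934 0.3189 0.2548] yyaw 0.05 d [-0.0003 -0.0009  0.1948] turn 0.05 tilt [ 0. -0. -1.] q6 2.06 F [-0.   0.6 -0.7] gap 1.001
```

>>> {"op": "send_path", "data": {"ticks": {"offsets": [[1, 0, 0.001, 0.045, 0], [1, 0, 0, 0.045, 0], [1, 0, 0, 0.045, 0], [1, 0, 0, 0.045, 0], [1, 0, 0, 0.026, 0], [1, 0, 0, 0, 0], [0, 0, 0, 0, 0], [0, 0, 0, 0, 0], [0, 0, 0, 0, 0], [0, 0, 0, 0, 0], [0, 0, 0, 0, 0]]}, "grip_n": 60}}

```text
clock: 13.75
tool_pos: [0.3948, 0.3195, 0.0508]
tool_rot: [2.164, 2.276, 0.005]
contact_force: [-1.1, -0.4, 7.1]
finger_gap: 0.527
grasp_force: 61.0
```

```bash
python3 -c "
from h import *
go([.394,.3184,.049],.05)"
```

```text
t 13.75 tcp [0.3948 0.3195 0.0508] yyaw 0.05 d [-0.0011 -0.0009  0.0018] turn 0.0 tilt [ 0.003  0.002 -1.   ] q6 2.06 F [-1.1 -0.4  7.1] gap 0.527
```

>>> {"op": "send_path", "data": {"ticks": {"offsets": [[0, 0, 0, -0.02, 0], [0, 0, 0, -0.03, 0], [0, 0, 0, -0.05, 0], [0, 0, 0, -0.05, 0], [0, 0, 0, -0.05, 0], [0, 0.007, 0.038, 0, 0], [0, 0.007, 0.038, 0, 0], [0, 0.0065, 0.038, 0, 0], [0, 0, 0, 0, 0], [0, 0, 0, 0, 0], [0, 0, 0, 0, 0]]}}}

```text
clock: 15.12
tool_pos: [0.5054, 0.3448, 0.2495]
tool_rot: [-2.164, -2.277, 0.001]
contact_force: [-0.0, 0.4, -1.8]
finger_gap: 0.523
grasp_force: 62.5
```

```bash
python3 -c "
from m import *
s=r.observe();t=s['tool_pos'];
flat('w8.png',t[2]+.0262,t[:2],.035)
go([.5083,.341,.2208],.05)"
```

```text
120 px [317.1 301.6] area 2550.0 c [0.5065 0.3314] sides 0.0433 0.0175 ang 0.065
150 px [317.7 301.3] area 2311.0 c [0.5068 0.3316] sides 0.0419 0.0168 ang 0.073
175 px [378.5 209.1] area 905.5 c [0.5297 0.3778] sides 0.0071 0.0253 ang 1.552
190 px [378.5 209.1] area 873.5 c [0.5297 0.3778] sides 0.0069 0.0252 ang 1.551
t 15.18 tcp [0.5055 0.3449 0.2496] yyaw 0.051 d [-0.0041  0.0026  0.0288] turn 0.001 tilt [-0. -0. -1.] q6 2.0 F [ 0.1  0.1 -1.2] gap 0.526
```

>>> {"op": "send_path", "data": {"ticks": {"offsets": [[0, -0.004, 0.002, 0, 0], [0, 0, 0, 0, 0], [0, 0, 0, 0.012, 0], [0, 0, 0, 0.012, 0], [0, 0, 0, 0.008, 0], [0, 0, 0, 0.006, 0], [0, 0, 0, 0, 0], [0, 0, 0, 0, 0]]}}}

```text
clock: 16.18
tool_pos: [0.5089, 0.3412, 0.2116]
tool_rot: [2.165, 2.276, 0.001]
contact_force: [0.7, 0.6, -1.5]
finger_gap: 0.528
grasp_force: 62.6
```

```bash
python3 -c "
from m import *
go([.5076,.341,.1848],.05)"
```

```text
t 16.18 tcp [0.5089 0.3412 0.2116] yyaw 0.05 d [-0.0001 -0.0013  0.0268] turn 0.0 tilt [ 0.001  0.    -1.   ] q6 1.99 F [ 0.7  0.6 -1.5] gap 0.528
```

>>> {"op": "send_path", "data": {"ticks": {"offsets": [[0, 0, -0.0005, 0.006, 0], [0, 0, 0, 0.006, 0], [0, 0, 0, 0.006, 0], [0, 0, 0, 0.005, 0], [0, 0, 0, 0, 0], [0, 0, 0, 0, 0]]}}}

```text
clock: 16.92
tool_pos: [0.5083, 0.3411, 0.1884]
tool_rot: [2.165, 2.276, 0.0]
contact_force: [-0.6, 0.1, -1.2]
finger_gap: 0.522
grasp_force: 62.5
```

```bash
python3 -c "
from m import *
go([.5076,.341,.1848],.05)"
```

```text
t 16.93 tcp [0.5083 0.3411 0.1884] yyaw 0.05 d [-0.0001 -0.0007  0.0036] turn 0.0 tilt [ 0.  0. -1.] q6 1.99 F [-0.6  0.1 -1.2] gap 0.522
```

>>> {"op": "send_path", "data": {"ticks": {"offsets": [[0, 0, 0, 0.002, 0], [0, 0, 0, 0.002, 0], [0, 0, 0, 0, 0], [0, 0, 0, 0, 0]]}}}

```text
clock: 17.42
tool_pos: [0.5083, 0.3411, 0.1844]
tool_rot: [2.165, 2.276, 0.0]
contact_force: [0.5, 0.2, -0.8]
finger_gap: 0.526
grasp_force: 62.7
```

>>> {"op": "send_path", "data": {"ticks": {"offsets": [[0.7, 0, 0, 0, 0], [0.8, 0, 0, 0, 0], [1, 0, 0, 0, 0], [1, 0, 0, 0, 0], [1, 0, 0, 0, 0]]}}}

```text
clock: 18.05
tool_pos: [0.5082, 0.3411, 0.1843]
tool_rot: [-2.165, -2.276, -0.0]
contact_force: [0.4, -0.5, -1.1]
finger_gap: 0.996
grasp_force: 0.0
```

```bash
python3 -c "
from m import *
go([.5076,.341,.1848],.05)"
```

```text
t 18.05 tcp [0.5082 0.3411 0.1843] yyaw 0.05 d [-0.     -0.0006 -0.0005] turn -0.0 tilt [ 0.  0. -1.] q6 1.99 F [ 0.4 -0.5 -1.1] gap 0.996
```

>>> {"op": "send_path", "data": {"ticks": {"offsets": [[1, 0, 0, -0.03, 0], [1, 0, 0, -0.05, 0], [1, 0, 0, -0.06, 0], [1, 0, 0, -0.04, 0], [1, 0, 0, 0, 0], [1, 0, 0, 0, 0]]}}}

```text
clock: 18.8
tool_pos: [0.508, 0.341, 0.3635]
tool_rot: [-2.165, -2.276, 0.001]
contact_force: [-0.8, 0.4, -0.8]
finger_gap: 1.0
grasp_force: 0.0
```

```bash
python3 -c "
from m import *
for z in (.211,): flat('w9.png',z,(.508,.340),.03)
p=np.load('pics/w9.png.npy')
for z in (.211,.222,.235): print(z,proj('wrist',[[.508,.340,z],[.485,.34,z],[.531,.34,z]],p).round(1).tolist())
go([.44,.01,.30],1.319)"
```

```text
120 px [316.5 178. ] area 2487.5 c [0.5077 0.3414] sides 0.0624 0.0651 ang 0.05
150 px [316.5 179.5] area 1700.5 c [0.5077 0.3404] sides 0.0431 0.0431 ang 0.05
175 px [316.5 180. ] area 1596.5 c [0.5078 0.3399] sides 0.0411 0.0421 ang 0.05
190 px [316.5 179.5] area 1420.5 c [0.5077 0.3405] sides 0.0391 0.041 ang 0.05
0.211 [[316.7, 180.3], [294.2, 179.2], [339.2, 181.4]]
0.222 [[316.7, 183.0], [293.4, 181.9], [340.0, 184.2]]
0.235 [[316.7, 186.5], [292.3, 185.3], [341.0, 187.7]]
t 18.85 tcp [0.5077 0.3408 0.3628] yyaw 0.05 d [-0.3269 -0.084   0.0633] turn -1.269 tilt [-0.002 -0.001 -1.   ] q6 1.99 F [-0.   0.   0.2] gap 0.997
```

>>> {"op": "send_path", "data": {"ticks": {"offsets": [[1, -0.0545, -0.014, 0, 0], [1, -0.0545, -0.014, 0, 0], [1, -0.0545, -0.014, 0, 0], [1, -0.0545, -0.014, 0, 0], [1, -0.0545, -0.014, 0, 0], [1, -0.0545, -0.014, 0, 0]]}}}

```text
clock: 19.6
tool_pos: [0.4392, 0.0088, 0.3628]
tool_rot: [-2.164, -2.275, 0.002]
contact_force: [0.5, -0.2, -0.3]
finger_gap: 0.999
grasp_force: 0.0
```

>>> {"op": "send_path", "data": {"ticks": {"offsets": [[1, 0, 0, 0, -0.181], [1, 0, 0, 0, -0.181], [1, 0, 0, 0, -0.181], [1, 0, 0, 0, -0.181], [1, 0, 0, 0, -0.181], [1, 0, 0, 0, -0.181], [1, 0, 0, 0, -0.181], [1, 0, 0, 0, 0], [1, 0, 0, 0, 0]]}}}

```text
clock: 20.72
tool_pos: [0.4402, 0.0103, 0.3635]
tool_rot: [-0.401, -3.114, -0.0]
contact_force: [0.3, -0.2, -0.7]
finger_gap: 1.004
grasp_force: 0.0
```

```bash
python3 - <<'E'
from h import *
im,p=snap('wrist','w10.png');hs=cv2.cvtColor(im,cv2.COLOR_RGB2HSV)
k=proj('wrist',[[.439+a,.010+b,.03] for a in(-.1,.1) for b in(-.06,.06)],p).astype(int)
x0,y0=k.min(0).clip(0);x1,y1=k.max(0);print(x0,y0,x1,y1)
for t in (60,75,90):
    m=((hs[...,1]<t)&(hs[...,2]>90)).astype(np.uint8);m=cv2.morphologyEx(m,cv2.MORPH_OPEN,np.ones((5,5),np.uint8))
    s=np.zeros_like(m);s[y0:y1,x0:x1]=m[y0:y1,x0:x1]
    c=max(cv2.findContours(s,0,1)[0],key=cv2.contourArea);q=cv2.boxPoints(cv2.minAreaRect(c))
    P=cast('wrist',q,.03,p)[:,:2];e=P[1]-P[0];f=P[2]-P[1]
    print(t,q.round().tolist(),'area',cv2.contourArea(c),'c',P.mean(0).round(4),'sides',np.linalg.norm(e).round(4),np.linalg.norm(f).round(4),'ang',np.arctan2(e[1],e[0]).round(3),np.arctan2(f[1],f[0]).round(3))
go([.439,.01,.1],1.319)
E
```

```text
262 77 366 216
60 [[304.0, 102.0], [328.0, 102.0], [328.0, 198.0], [304.0, 198.0]] area 2072.0 c [0.4396 0.0087] sides 0.0368 0.1543 ang 1.314 -0.246
75 [[304.0, 102.0], [328.0, 102.0], [328.0, 198.0], [304.0, 198.0]] area 2109.0 c [0.4396 0.0087] sides 0.0368 0.1543 ang 1.314 -0.246
90 [[294.0, 102.0], [328.0, 102.0], [328.0, 198.0], [294.0, 198.0]] area 2220.5 c [0.4376 0.001 ] sides 0.0522 0.1543 ang 1.314 -0.246
t 20.77 tcp [0.4403 0.0103 0.3637] yyaw 1.315 d [ 0.0009 -0.0006  0.2637] turn -0.004 tilt [-0.001  0.    -1.   ] q6 0.11 F [-0.4 -0.4  0.1] gap 0.998
```

```bash
python3 - <<'E'
import cv2
im=cv2.imread('pics/w10.png');
for y in (120,150,180): print(y,[tuple(int(v) for v in im[y,x]) for x in range(290,338,2)])
print([tuple(int(v) for v in im[y,316]) for y in list(range(94,108,2))+list(range(192,208,2))])
E
```

```text
120 [(59, 75, 92), (68, 84, 99), (66, 81, 97), (68, 84, 99), (71, 85, 101), (66, 83, 97), (65, 83, 97), (87, 102, 110), (111, 126, 129), (109, 125, 128), (110, 125, 129), (109, 125, 128), (109, 124, 128), (109, 126, 129), (113, 130, 133), (116, 132, 135), (114, 130, 133), (113, 129, 132), (109, 125, 127), (82, 96, 99), (31, 38, 48), (38, 52, 69), (56, 75, 103), (55, 75, 105)]
150 [(68, 86, 108), (72, 89, 111), (66, 85, 107), (71, 90, 111), (63, 81, 106), (66, 85, 110), (62, 80, 105), (71, 89, 108), (108, 125, 127), (111, 128, 131), (108, 125, 127), (113, 128, 132), (115, 131, 134), (107, 123, 126), (103, 118, 121), (108, 123, 126), (109, 124, 127), (108, 124, 127), (106, 122, 125), (36, 44, 48), (24, 30, 40), (49, 65, 87), (49, 65, 91), (50, 66, 93)]
180 [(56, 76, 106), (57, 77, 105), (65, 84, 109), (65, 83, 105), (70, 88, 108), (59, 78, 102), (52, 70, 95), (50, 68, 95), (90, 105, 112), (107, 122, 125), (106, 123, 125), (106, 122, 124), (103, 119, 121), (106, 121, 124), (106, 121, 124), (112, 127, 131), (108, 124, 128), (108, 123, 127), (105, 121, 123), (42, 50, 59), (22, 32, 46), (46, 65, 95), (56, 75, 104), (52, 71, 100)]
[(55, 75, 104), (54, 73, 103), (56, 76, 106), (39, 52, 71), (90, 102, 105), (108, 123, 127), (111, 126, 129), (108, 124, 127), (108, 123, 127), (107, 124, 127), (99, 115, 119), (52, 71, 97), (51, 68, 93), (54, 73, 101), (59, 79, 107)]
```

>>> {"op": "send_path", "data": {"ticks": {"offsets": [[1, 0, -0.0015, 0.055, 0], [1, 0, 0, 0.055, 0], [1, 0, 0, 0.055, 0], [1, 0, 0, 0.055, 0], [1, 0, 0, 0.055, 0], [1, 0, 0, 0.04, 0], [1, 0, 0, 0.025, 0], [1, 0, 0, 0.016, 0], [1, 0, 0, 0, 0], [1, 0, 0, 0, 0]]}}}

```text
clock: 22.02
tool_pos: [0.4407, 0.0087, 0.0087]
tool_rot: [0.398, 3.116, -0.0]
contact_force: [-0.1, -0.8, 0.0]
finger_gap: 1.0
grasp_force: 0.0
```

>>> {"op": "send_path", "data": {"ticks": {"offsets": [[0, 0, 0, 0, 0], [0, 0, 0, 0, 0], [0, 0, 0, 0, 0], [0, 0, 0, 0, 0], [0, 0, 0, 0, 0]]}, "grip_n": 60}}

```text
clock: 22.65
tool_pos: [0.4407, 0.0089, 0.009]
tool_rot: [0.397, 3.115, 0.0]
contact_force: [-1.0, 1.6, 6.7]
finger_gap: 0.453
grasp_force: 60.8
```

>>> {"op": "send_path", "data": {"ticks": {"offsets": [[0, 0, 0, -0.01, 0], [0, 0, 0, -0.01, 0], [0, 0, 0, -0.02, 0], [0, 0, 0, -0.04, 0], [0, 0, 0, -0.055, 0], [0, 0, 0, -0.055, 0], [0, 0, 0, -0.055, 0], [0, 0, 0, -0.055, 0], [0, 0, 0, 0, 0]]}, "grip_n": 80}}

```text
clock: 23.78
tool_pos: [0.4423, 0.0085, 0.3129]
tool_rot: [0.396, 3.108, -0.0]
contact_force: [0.5, -0.2, -3.4]
finger_gap: 0.451
grasp_force: 82.6
```

>>> {"op": "send_path", "data": {"ticks": {"offsets": [[0, 0, 0, 0, 0.181], [0, 0, 0, 0, 0.181], [0, 0, 0, 0, 0.181], [0, 0, 0, 0, 0.181], [0, 0, 0, 0, 0.181], [0, 0, 0, 0, 0.181], [0, 0, 0, 0, 0.181], [0, 0, 0, 0, 0], [0, 0, 0, 0, 0]]}}}

```text
clock: 24.9
tool_pos: [0.4397, 0.0089, 0.3077]
tool_rot: [-2.162, -2.278, 0.001]
contact_force: [0.1, -1.2, -2.0]
finger_gap: 0.451
grasp_force: 82.5
```

```bash
python3 -c "
from h import *
im,p=snap('wrist','w11.png');cv2.imwrite('pics/s11.png',r.get_image('side')[:,:,::-1]);cv2.imwrite('pics/t11.png',r.get_image('top')[:,:,::-1])
go([.5105,.280,.30],.05)"
```

```text
t 25.05 tcp [0.4401 0.0089 0.3081] yyaw 0.051 d [0.2672 0.0842 0.0081] turn 0.001 tilt [-0.  0. -1.] q6 1.37 F [ 0.2 -0.4 -1.1] gap 0.448
```

>>> {"op": "send_path", "data": {"ticks": {"offsets": [[0, 0.0535, 0.017, 0, 0], [0, 0.0535, 0.017, 0, 0], [0, 0.0535, 0.017, 0, 0], [0, 0.0535, 0.017, 0, 0], [0, 0.0535, 0.016, 0, 0], [0, 0, 0, 0, 0], [0, 0, 0, 0, 0], [0, 0, 0, 0, 0]]}}}

```text
clock: 26.05
tool_pos: [0.5106, 0.2791, 0.3084]
tool_rot: [2.166, 2.275, -0.001]
contact_force: [0.5, -0.7, -2.6]
finger_gap: 0.448
grasp_force: 82.3
```

```bash
python3 -c "
from h import *
im,p=snap('wrist','w12.png');s=cv2.resize(r.get_image('side')[100:280,230:470,::-1],None,fx=2.5,fy=2.5,interpolation=2);
cv2.imwrite('pics/v12.png',np.vstack([s[:,:600],cv2.resize(im[60:140,197:437,::-1],(600,150))]));
go([.5105,.280,.235],.05)"
```

```text
t 26.15 tcp [0.5108 0.279  0.3087] yyaw 0.048 d [ 0.001  -0.0003  0.0737] turn -0.002 tilt [ 0. -0. -1.] q6 1.9 F [ 0.   0.4 -2.4] gap 0.45
```

View pics/v12.png

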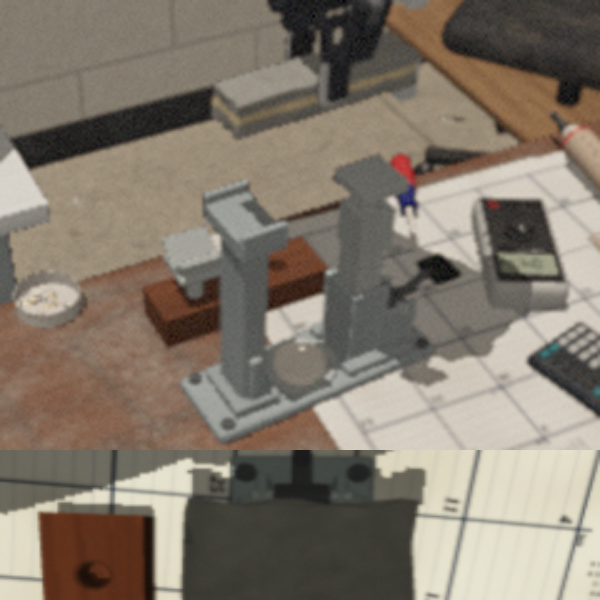

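The picture shows the slab held level at (315,85) above the pillar seat at (245,215) and the seated flat head at (372,175). The V head is still in the rack at (195,250). Now I'll lower the slab.

>>> {"op": "send_path", "data": {"ticks": {"offsets": [[0, 0.001, 0, 0.03, 0], [0, 0, 0, 0.03, 0], [0, 0, 0, 0.015, 0], [0, 0, 0, 0.005, 0], [0, 0, 0, 0.003, 0], [0, 0, 0, 0, 0], [0, 0, 0, 0, 0], [0, 0, 0, 0, 0]]}}}

```text
clock: 27.15
tool_pos: [0.5109, 0.2813, 0.2257]
tool_rot: [2.165, 2.276, 0.001]
contact_force: [-0.3, -0.5, -2.6]
finger_gap: 0.447
grasp_force: 82.4
```

```bash
python3 -c "
from h import *
go([.5105,.280,.220],.05)"
```

```text
t 27.15 tcp [0.5109 0.2813 0.2257] yyaw 0.05 d [-0.0013 -0.0005  0.0057] turn 0.0 tilt [ 0.001  0.    -1.   ] q6 1.9 F [-0.3 -0.5 -2.6] gap 0.447
```

>>> {"op": "send_path", "data": {"ticks": {"offsets": [[0, -0.001, 0, 0.0025, 0], [0, 0, 0, 0.0015, 0], [0, 0, 0, 0.001, 0], [0, 0, 0, 0, 0], [0, 0, 0, 0, 0]]}}}

```text
clock: 27.78
tool_pos: [0.5108, 0.2802, 0.2203]
tool_rot: [2.165, 2.276, 0.0]
contact_force: [-0.4, 0.1, -1.8]
finger_gap: 0.451
grasp_force: 82.6
```

>>> {"op": "send_path", "data": {"ticks": {"offsets": [[0, 0, 0, 0.0015, 0], [0, 0, 0, 0, 0], [0, 0, 0, 0, 0]]}}}

```text
clock: 28.15
tool_pos: [0.5109, 0.2803, 0.2199]
tool_rot: [2.165, 2.276, 0.002]
contact_force: [-3.0, -0.3, 5.1]
finger_gap: 0.452
grasp_force: 83.4
```

```bash
python3 -c "
from h import *
go([.5105,.280,.220],.05)"
```

```text
t 28.15 tcp [0.5109 0.2803 0.2199] yyaw 0.05 d [-0.0003 -0.0004 -0.0001] turn -0.0 tilt [ 0.001  0.    -1.   ] q6 1.9 F [-3.  -0.3  5.1] gap 0.452
```

>>> {"op": "send_path", "data": {"ticks": {"offsets": [[0.55, 0, 0, 0, 0], [0.7, 0, 0, 0, 0], [1, 0, 0, 0, 0], [1, 0, 0, 0, 0], [1, 0, 0, 0, 0], [1, 0, 0, -0.03, 0], [1, 0, 0, -0.05, 0], [1, 0, 0, -0.06, 0], [1, 0, 0, -0.05, 0], [1, 0, 0, 0, 0], [1, 0, 0, 0, 0]]}}}

```text
clock: 29.52
tool_pos: [0.5107, 0.2801, 0.4082]
tool_rot: [-2.165, -2.276, 0.001]
contact_force: [0.4, 0.2, -1.0]
finger_gap: 0.998
grasp_force: 0.0
```

```bash
python3 - <<'E'
from h import *
im,p=snap('wrist','w13.png');top=r.get_image('top');cv2.imwrite('pics/t13.png',top[:,:,::-1]);cv2.imwrite('pics/s13.png',r.get_image('side')[:,:,::-1])
print('pred',proj('wrist',[[.5105+a*.02-.049*b*.08,.28+b*.08,.241] for a,b in((-1,-1),(1,-1),(1,1),(-1,1))],p).round().tolist())
hs=cv2.cvtColor(im,cv2.COLOR_RGB2HSV)
for t in (60,80):
  for v in (100,120):
    m=((hs[...,1]<t)&(hs[...,2]>v)).astype(np.uint8);m=cv2.morphologyEx(m,cv2.MORPH_OPEN,np.ones((5,5),np.uint8))
    k=proj('wrist',[[.5105+a,.28+b,.241] for a in(-.04,.04) for b in(-.1,.1)],p).astype(int);x0,y0=k.min(0).clip(0);x1,y1=k.max(0)
    s=np.zeros_like(m);s[y0:y1,x0:x1]=m[y0:y1,x0:x1]
    c=max(cv2.findContours(s,0,1)[0],key=cv2.contourArea);q=cv2.boxPoints(cv2.minAreaRect(c))
    P=cast('wrist',q,.241,p)[:,:2];e=P[1]-P[0];f=P[2]-P[1]
    print(t,v,q.round().tolist(),'c',P.mean(0).round(4),'sides',np.linalg.norm(e).round(4),np.linalg.norm(f).round(4),np.arctan2(e[1],e[0]).round(3),np.arctan2(f[1],f[0]).round(3))
go([.5105,.280,.220],.05)
E
```

```text
pred [[299.0, 244.0], [334.0, 245.0], [337.0, 99.0], [296.0, 97.0]]
60 100 [[277.0, 241.0], [277.0, 74.0], [361.0, 74.0], [361.0, 241.0]] c [0.5125 0.2932] sides 0.1782 0.0818 1.583 0.05
60 120 [[302.0, 134.0], [337.0, 133.0], [339.0, 240.0], [303.0, 240.0]] c [0.5151 0.2652] sides 0.0362 0.1196 0.065 -1.486
80 100 [[277.0, 241.0], [277.0, 74.0], [361.0, 74.0], [361.0, 241.0]] c [0.5125 0.2932] sides 0.1782 0.0818 1.583 0.05
80 120 [[302.0, 134.0], [337.0, 133.0], [339.0, 240.0], [303.0, 240.0]] c [0.5151 0.2652] sides 0.0362 0.1196 0.065 -1.486
t 29.68 tcp [0.5102 0.2799 0.4071] yyaw 0.05 d [0.0002 0.0009 0.1871] turn 0.0 tilt [-0.003 -0.001 -1.   ] q6 1.9 F [ 0.1  0.3 -0.3] gap 0.997
```

```bash
python3 - <<'E'
from h import *
im=cv2.imread('pics/w13.png').astype(int);p=np.load('pics/w13.png.npy')
for y in (125,170,225): print(y,[(x,*im[y,x]) for x in list(range(290,308,2))+list(range(328,350,2))] if 0 else ' '.join(f"{x}:{im[y,x][0]}/{im[y,x][2]}" for x in list(range(288,308,2))+list(range(328,348,2))))
print(' '.join(f"{y}:{im[y,318][0]}/{im[y,318][2]}" for y in list(range(86,112,2))+list(range(230,256,2))))
E
```

```text
125 288:115/131 290:150/168 292:148/165 294:149/171 296:105/107 298:116/124 300:43/51 302:45/52 304:45/53 306:45/52 328:46/53 330:48/55 332:47/54 334:46/52 336:84/91 338:118/120 340:148/171 342:169/195 344:174/202 346:171/199
170 288:54/93 290:63/100 292:67/100 294:60/90 296:108/108 298:139/140 300:101/114 302:99/116 304:109/127 306:116/137 328:113/132 330:111/130 332:104/121 334:87/92 336:135/134 338:86/103 340:41/95 342:40/96 344:35/86 346:41/92
225 288:61/87 290:123/124 292:125/126 294:98/97 296:131/132 298:133/134 300:121/124 302:97/114 304:109/128 306:112/132 328:116/136 330:116/136 332:104/123 334:109/116 336:137/137 338:104/104 340:114/113 342:128/128 344:79/101 346:55/101
86:24/24 88:27/26 90:26/26 92:24/25 94:25/26 96:53/55 98:43/49 100:43/50 102:43/50 104:44/51 106:45/51 108:45/52 110:45/51 230:113/133 232:114/134 234:114/134 236:115/134 238:114/134 240:113/134 242:61/92 244:51/88 246:50/91 248:47/94 250:45/93 252:46/95 254:57/101
```

```bash
python3 - <<'E'
from h import *
p=np.load('pics/w13.png.npy')
P=cast('wrist',[(318,96.5),(318,241.3),(299.5,125),(335,125),(300.5,225),(333.3,225)],.241,p)
print(P.round(4).tolist());c=(P[0]+P[1])/2;print(c)
u=np.array([-.049,.9988]);v=np.array([-.9988,-.049]);o=np.array([.5105,.28])
print('x',(c[:2]-o)@u,'y far/near',((P[2]+P[3])/2-[*o,0])[:2]@v,((P[4]+P[5])/2-[*o,0])[:2]@v)
E
```

```text
[[0.5079, 0.3612, 0.241], [0.5159, 0.2039, 0.241], [0.4905, 0.3326, 0.241], [0.5266, 0.3344, 0.241], [0.4953, 0.223, 0.241], [0.5321, 0.2248, 0.241]]
[0.51193536 0.28254864 0.241     ]
x 0.0024752523342549244 y far/near -0.0006999845865723886 -0.00043061404718443475
```

```bash
python3 -c "
from rig import r
print(r.sign_off())"
```

```text
the job is handed in; nothing more can be done
None
```

The job is handed in at about 30 s of the 70 s allowed, with no verdict returned: the column rests in its third notch, the flat head is bottomed in the bore, the V head is still in the rack, and the long slab lies across the head and pillar about 2.5 mm off centre (it measured nearer 158 x 39 mm than the stated 162 x 47 mm).

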